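Clamp a glued model cottage to the clutch's slip

ROBOT

A 7-joint arm with a two-finger parallel gripper is mounted at the origin on a cart in front of the work surface, level with it; the furniture and walls round the work are solid. World frame = base frame: x ahead of the robot, y to its left, z up, the work surface at z = 0. Lengths are in m, angles in rad, forces in N, time in s.
With the tool pointing down it reaches from about 0.425 to 1.025 m from the base axis. Payload 9.4 kg.
Tool frame: the origin (TCP) lies on the mounting face of the last link; the fingertips stand 186 mm ahead of it and the grasp point (between the pads) lies 167 mm ahead of it; z points along the fingers, y is the line along which they close (so a half turn about z gives the same grasp; the last joint's range is limited). The gripper opens to 93 mm and grips with 3 to 60 N. Pads are 15 mm wide; open, the fingers measure 128 mm over their backs; the gripper's body (75 mm by 188 mm) begins 65 mm behind the grasp point.
Start: joints at [-1.268, 0.599, -0.003, 1.599, 0.002, 0.943, -0.08], TCP at [0.269, 0.673, 0.405] pointing down, gripper open.
Joint ranges: [-2.57, 2.57], [-0.35, 1.97], [-1.29, 1.29], [0.11, 2.56], [-1.05, 4.19], [0.11, 1.86], [-2.63, 2.63]. Speed limits (rad/s): [2.22, 2.22, 3.01, 3.01, 3.14, 3.14, 3.14].

INTERFACE

Orientations are given as a rotation vector (axis times angle).
In Python, from workcell import get_state, camera, get_calibration, close_job, find_in gives the robot as it stands. The module is installed in compiled form; this text tells all that it offers.
- The arm moves only by the tool apply_moves, never from a script. Its argument "deltas" is a list of rows, each a list of 6 numbers: the shift along the tool's x, y, z in m, then the turn, a rotation vector about the tool's x, y, z in degrees. A call has exactly 10 rows; each row shifts and turns the commanded pose from where the row before left it, along the tool's axes as they then stand; what a row does not reach is not made up. A row lasts 1/8 s, in which the tool goes at most 62.5 mm and 10.7 degrees, less where a joint would pass 70% of its speed; a pose out of reach is approached as far as the arm can. A call is refused whole if a number of a shift passes 0.0625 or a number of a turn 10.7, either way. A call with a gripper value outside its range is refused whole. "fingers" is the closure, from 0 (fully open) to 1 (shut), set as the call begins (left out, the last holds). The fingers move at their own pace and stop on an object; "force" is the grip in N (left out, the last holds). Time passes only in rows, so rows that do not move let the fingers close, or fill a call up. It gives the time, the measured TCP pose, the force, the opening and the grip force at its end, in the units of the state.
- get_state(): the state, without advancing time (a new reading comes with each control period).
- camera(name): name is "scene" or "top"; returns the picture (400x640x3 uint8, red, green, blue); there is no depth.
- get_calibration(name): a dict with "intrinsics" (3x3 intrinsics, pixels), "cam_to_world" (4x4, takes a point from camera to world coordinates). Camera axes: x right, y down, z forward; pixel columns grow to the right and rows downward; lengths in m; the calibration is good to about 2 mm. A picture is of the moment at which its call begins. get_calibration takes no time and is no camera call.
- close_job(): hands the job in; it is judged then, once.
Trained networks look in the newest picture that a camera, given by its name, has taken for a name from the list of things; names that differ only in an ending like _2 or _b are one class to them, and where a whole thing is asked for, a point or a joint stands for the part that bears it (a point fixed in the world has none). Each returns a list of dicts, best first, with "confidence" (0 to 1); they miss things now and then, are a little off and sometimes report something else, mostly with a low value. They report only what shows in the picture. A call takes as long as a camera call. They do not tell look-alikes from the thing itself.
- find_in(name, camera): "point" ([x, y, z] in m, in world coordinates, good to about 4 mm: the middle of the surface that is visible of it).
The state is a dict: "t": time; "joint_pos": joint angles; "qvel": joint speeds; "joint_efforts": joint torques, N m; "position": TCP position; "ee_rot": TCP orientation; "wrist_force": force on the tool from outside, world axes, zero at the start; "wrist_torque": the same for the moment, N m; "finger_gap": opening from 0.0 (shut) to 1.0 (fully open); "grip_force": force on a finger pad.
Only numpy, scipy, OpenCV 4.12 (cv2) and the standard library are available. Lean on these libraries where they do the work, as an engineer would, in place of code of your own. Each camera call takes 0.05 s, during which the arm holds its last target. There are 200 camera calls.

TASK

The model cottage has just been glued: set it upright on the bed of the gluing clamp, between the backstop and the jaw with its end walls facing them, and let go of it. Then turn the red T-handle clockwise until its torque clutch slips, stop right there before the clutch runs out and the walls are crushed, and let go so that the cottage stays clamped. Leave the other things on the table where they are.

Things in the scene. Friction and masses are not known exactly. Their poses are not given: they have to be found in the camera images.
- cottage: Loose model cottage, white walls, pitched red-brown roof, about 60 g. Walls 42 (own x) x 62 (own y) x 30 mm high; 50 mm high with roof. The roof overhangs by 5 mm but is not solid: fingers close on the walls right through the eaves. Origin at the centre of its underside, z up. Grip it across the 42 mm, at the walls. Either end may face the jaw.
- clamp: Gluing clamp fixed to the table: aluminium bed 84 (own x) x 216 (own y) mm, top 12 mm above the table. From -y to +y it carries: blue housing (56 x 58 mm, top 42 mm above the table) with the red T-handle over it, steel jaw, space for the cottage, blue backstop. Jaw and backstop are 56 mm wide, cork-faced, tops 34.5 mm above the table. Origin on the table under point seat, z up.
- seat (a point): Point on top of the bed where the centre of the cottage's underside belongs; axes as the clamp. The jaw's face starts 34 mm away on the -y side; the backstop is locked anew each time with its face 34 to 39 mm away on the +y side (not reported), so 6 to 11 mm of play remain along the 62 mm cottage. The +x and -x sides are open for the fingers.
- jaw: The moving jaw; origin at the middle of the foot of its cork face as it starts, on the bed. Turning the handle clockwise slides it along the clamp's +y, 12 mm a radian: it meets the cottage after 0.5 to 0.95 rad. Its face is a sprung cork pad (5 N a mm, up to 6 mm). It presses 16 to 20 N when the clutch slips; above 24 N crushes. Stays when let go; turning back loosens it.
- grip (a point): Centre of the red T-handle's bar, on its vertical turning axis, 72 mm above the table, 112 mm from the seat towards the clamp's -y. Bar 74 mm long along this point's x (at the start parallel to the clamp's x), 14 mm thick along y, 24 mm high (60 to 84 mm above the table), on a 12 mm stem. Tightens clockwise seen from above: its yaw falls. Grip with 40 N or more.
- tbar: The same T-handle with its spring clutch (origin on the axis, 40 mm above the table). Turns freely at about 0.3 N m in motion (down to 0 felt when stopped); once the cottage is pinched the torque climbs over about 0.3 rad to 0.5 N m: the clutch slips, the bar turns on evenly at 0.5 for 0.25 rad while the jaw rests, then locks and crushes. Let go, it springs back by the slip.
- sanding_block: Bystander: loose cork sanding block 35 x 64 x 22 mm, origin under its centre.
- tree: Bystander: loose light green model tree on a round base, 40 mm wide, 46 mm high.
- glue_bottle: Bystander: white glue bottle with orange nozzle, 49 mm wide, 139 mm high, standing.
- paint_pot_0: Bystander: small red paint pot with white cap, 31 mm wide, 42 mm high.
Mind the look-alikes: they are no part of the job. Leave any grey or turquoise look-alike of the cottage alone.

How it is judged:
On the way, in this order (a step that is already met when the one before it is completed fails the run):
1. the cottage stands on the bed between jaw and backstop, let go, not yet clamped (x of cottage in the frame of seat between -0.015 and 0.015 m and y of cottage in the frame of seat between -0.008 and 0.013 m and z of cottage in the frame of seat between -0.004 and 0.004 m and angle between cottage's own z axis and vertical below 0.08 rad and contact force between the fingers and cottage below 0.3 N and contact force between jaw and cottage below 3 N), for 0.2 s.
2. the jaw presses the cottage with the slip force of the clutch (contact force between jaw and cottage above 12 N), for 0.2 s.
At the end, for the whole second after the job is handed in: The cottage stands let go on the bed (4 mm, tilt < 0.08 rad), within 15 mm of the seat across the clamp and -8 to +13 mm along it, square to the clamp within 0.08 rad, and the jaw still presses it with 12 to 24 N (the clutch slips at 16 to 20 N) (x of cottage in the frame of seat between -0.015 and 0.015 m and y of cottage in the frame of seat between -0.008 and 0.013 m and z of cottage in the frame of seat between -0.004 and 0.004 m and angle between cottage's own z axis and vertical below 0.08 rad and contact force between the fingers and cottage below 0.3 N and contact force between jaw and cottage between 12 and 24 N and angle between the y axis of cottage and the y axis of clamp, either way round below 0.08 rad); the robot touches nothing.
It fails at once if the cottage is crushed: the jaw presses it with more than 24 N (turned on past the clutch's slip) (contact force between jaw and cottage above 24 N).
It fails at once if a bystander (sanding block, tree, glue bottle, red paint pot) is shifted by more than 30 mm (distance of any of sanding_block, tree, glue_bottle, paint_pot_0 from where it was at the start of the episode above 0.03 m).
It also fails if it takes over 72 s, if anything falls off the work surface, if the arm or the gripper's body presses on something with over 40 N, if the wrist force passes 120 N, or if a joint passes its speed limit or range.

## Working session

There is one attempt and no reset: what is moved stays moved. The work goes in short steps, Python scripts to look and compute and a tool call to move; the robot and the scene stay as the last step left them, time stands still between calls to the robot, and variables do not carry over. Pictures are saved under pics/ and viewed, at most 10 in all, crops included, and the job is handed in when it is done.

Besides the shell and the picture viewer there is one more tool, called after "Emit:" by a JSON object that holds its "method" and its "body", one argument or row to a line. apply_moves: Moves the arm, as the interface text tells. Its arguments: {"type":"object","properties":{"deltas":{"type":"array","items":{"type":"array","items":{"type":"number"}}},"fingers":{"type":"number"},"force":{"type":"number"}},"required":["deltas"]}

```bash
mkdir -p pics; python3 - <<'E'
from workcell import *
import cv2,numpy as np
for c in ["scene","top"]:
    im=camera(c); cv2.imwrite(f"pics/{c}0.png",im[:,:,::-1])
    for n in ["cottage","clamp","jaw","grip","sanding_block","tree","glue_bottle","paint_pot_0"]:
        print(c,n,[(np.round(d["point"],3).tolist(),round(d["confidence"],2)) for d in find_in(n,c)[:4]])
    k=get_calibration(c);print(np.round(k["intrinsics"],1).tolist(),np.round(k["cam_to_world"],3).tolist())
s=get_state();print(s)
E
```

```text
scene cottage [([0.528, -0.183, 0.037], 0.89), ([0.65, -0.081, 0.038], 0.87), ([0.494, 0.064, 0.011], 0.32)]
scene clamp [([0.493, 0.061, 0.01], 0.63)]
scene jaw [([0.497, 0.065, 0.032], 0.65)]
scene grip [([0.485, 0.124, 0.076], 0.74), ([0.496, 0.06, 0.008], 0.52)]
scene sanding_block [([0.684, 0.286, 0.021], 0.5)]
scene tree [([0.691, 0.188, 0.025], 0.6)]
scene glue_bottle [([0.593, -0.404, 0.075], 0.78)]
scene paint_pot_0 [([0.494, 0.063, 0.012], 0.3)]
[[499.5, 0.0, 313.4], [0.0, 499.5, 194.4], [0.0, 0.0, 1.0]] [[0.859, -0.407, 0.31, 0.196], [-0.511, -0.664, 0.546, -0.734], [-0.016, -0.628, -0.778, 1.012], [0.0, 0.0, 0.0, 1.0]]
top cottage [([0.535, -0.176, 0.037], 0.98), ([0.648, -0.067, 0.035], 0.77), ([0.641, 0.09, 0.036], 0.62)]
top clamp [([0.498, 0.066, 0.015], 0.63)]
top jaw [([0.496, 0.073, 0.035], 0.54), ([0.499, 0.067, 0.013], 0.23)]
top grip [([0.483, 0.131, 0.08], 0.51)]
top sanding_block [([0.68, 0.288, 0.028], 0.56)]
top tree [([0.689, 0.192, 0.033], 0.47), ([0.498, 0.065, 0.011], 0.31)]
top glue_bottle [([0.598, -0.387, 0.078], 0.78), ([0.484, 0.132, 0.078], 0.66)]

[... 228 characters left out ...]
1.26771271,  0.59930138, -0.00248849,  1.59942998,  0.00180416,
        0.94292285, -0.07979444]), 'qvel': array([ 8.14397044e-04,  8.80432447e-04, -7.76460629e-04, -7.13295758e-04,
        1.03666652e-03,  1.42019940e-05, -5.28363463e-04]), 'joint_efforts': array([ 1.72294385e-03, -7.64813519e+01,  1.49685401e+00, -2.52715999e+01,
       -5.23843803e-02,  1.03374798e-02,  2.93316987e-05]), 'position': array([0.26877215, 0.67332289, 0.40470617]), 'ee_rot': array([ 5.92943324e-01,  3.08507890e+00, -1.02452764e-04]), 'wrist_force': array([-0.48464711, -0.09806065,  0.54226956]), 'wrist_torque': array([ 0.00048489, -0.04557844, -0.00247385]), 'grip_force': 0.0, 'finger_gap': 0.9963593782520597}
```

View pics/top0.png

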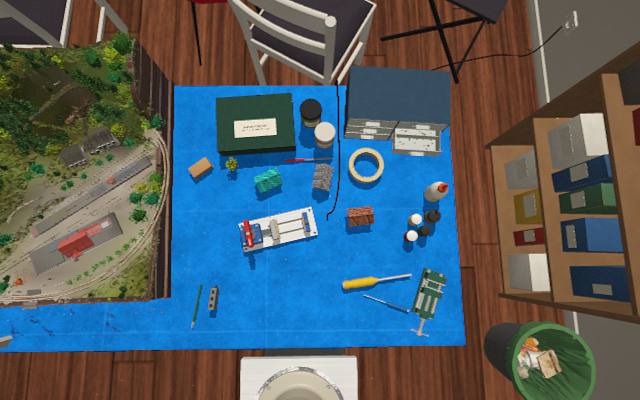

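View pics/scene0.png

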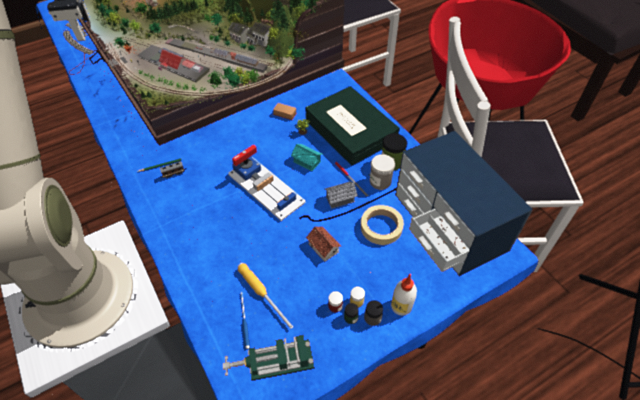

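```bash
python3 - <<'E'
import cv2,numpy as np
t=cv2.imread("pics/top0.png");s=cv2.imread("pics/scene0.png")
cv2.imwrite("pics/tc.png",cv2.resize(t[200:258,228:388],None,fx=5,fy=5,interpolation=cv2.INTER_CUBIC))
cv2.imwrite("pics/sc.png",cv2.resize(s[140:268,220:350],None,fx=4.5,fy=4.5,interpolation=cv2.INTER_CUBIC))
E
```

```text
(no output)
```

View pics/tc.png

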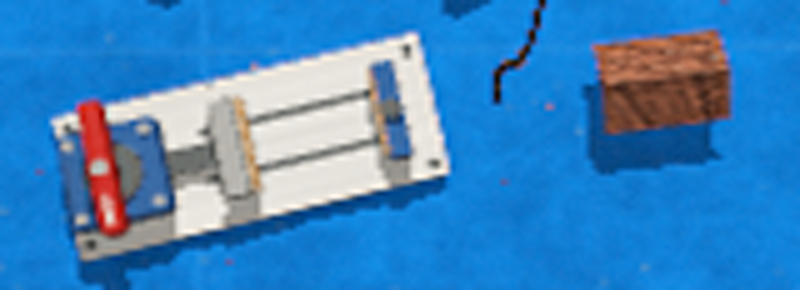

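View pics/sc.png

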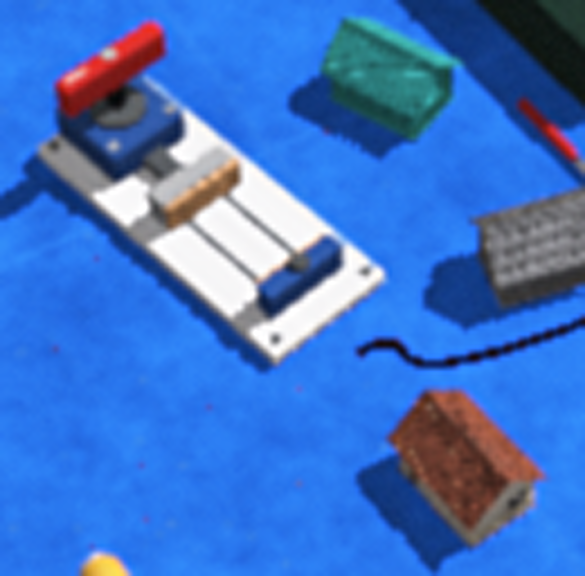

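```bash
cat > h.py <<'E'
import numpy as np
from workcell import get_calibration
K={}
for c in("top","scene"):
    k=get_calibration(c);K[c]=(np.array(k["intrinsics"]),np.linalg.inv(k["cam_to_world"]))
def proj(c,P):
    k,T=K[c];q=np.atleast_2d(P)@T[:3,:3].T+T[:3,3];q=q@k.T;return q[:,:2]/q[:,2:]
def tw(x,y,a,P):
    P=np.atleast_2d(P).astype(float);c,s=np.cos(a),np.sin(a)
    return np.c_[x+c*P[:,0]-s*P[:,1],y+s*P[:,0]+c*P[:,1],P[:,2]]
def unt(p): return 228+(np.array(p)[:,0]+.5)/5-.5,200+(np.array(p)[:,1]+.5)/5-.5
def crop(p,ox,oy,f): return (np.array(p,float)+.5)/f-.5+[ox,oy]
E
cat > fit.py <<'E'
from h import *
from scipy.optimize import least_squares
T=lambda p:crop(p,228,200,5); S=lambda p:crop(p,220,140,4.5)
# clamp: own +y ~ world -y, image right in top -> own x points to image down/up
def res(v,full=False):
    x,y,a,yo,yb,dx,dy=v
    bed=lambda sx,e:[sx*.042,yo if e==0 else yo+.216,.012]
    # yaw~pi: own +x -> world -x = image down in top
    mt=[bed(-1,0),bed(-1,1),bed(1,1),[0,-.112,.084],[.028,-.034,.0345],[-.028,-.034,.0345],[-.028,yb,.0345],[.028,yb,.0345]]
    ot=T([[52,120],[415,32],[450,172],[100,167],[259,190],[238,97],[371,75],[388,157]])
    ms=[bed(1,1),bed(-1,1),bed(1,0),[0,-.112,.084]]
    os_=S([[272,356],[385,272],[38,150],[110,55]])
    r=np.r_[proj("top",tw(x,y,a,mt))-ot, proj("scene",tw(x+dx,y+dy,a,ms))-os_]
    return r if full else np.r_[r.ravel(),np.array([dx,dy])/.004]
f=least_squares(res,[.49,.02,np.pi+.2,-.14,.036,0,0],loss="soft_l1")
print("clamp",f.x.round(4));print(res(f.x,1).round(1).tolist())
def resc(v,full=False):
    x,y,a,ze,dx,dy=v
    p=lambda sx,sy:[sx*.026,sy*.036,ze if sx else .05]
    mt=[p(-1,-1),p(-1,1),p(0,-1),p(0,1),p(1,-1),p(1,1)]
    ot=T([[595,45],[718,32],[601,86],[730,68],[607,132],[730,118]])
    ms=[p(0,-1),p(0,1),p(1,-1),p(1,1),p(-1,-1),p(-1,1)]
    os_=S([[428,390],[512,487],[388,437],[475,543],[458,392],[543,474]])
    r=np.r_[proj("top",tw(x,y,a,mt))-ot, proj("scene",tw(x+dx,y+dy,a,ms))-os_]
    return r if full else np.r_[r.ravel(),np.array([dx,dy])/.004,(ze-.027)/.003]
g=least_squares(resc,[.53,-.18,np.pi+.1,.027,0,0],loss="soft_l1")
print("cottage",g.x.round(4));print(resc(g.x,1).round(1).tolist())
x,y,a=f.x[:3];print("grip",tw(x,y,a,[0,-.112,.072]).round(4))
E
python3 fit.py
```

```text
clamp [ 5.1190e-01  2.3300e-02  3.3647e+00 -1.4390e-01  4.0900e-02 -9.0000e-04
 -4.0000e-04]
[[-0.1, -0.1], [0.2, 0.3], [-0.1, 0.4], [-0.3, 0.3], [0.3, 0.2], [0.2, -0.5], [-0.6, -2.2], [0.5, 0.6], [0.5, 0.2], [0.2, 0.3], [-0.6, -0.8], [-0.2, -0.1]]
cottage [ 5.3700e-01 -1.7850e-01  3.2588e+00  2.7600e-02 -1.0000e-03 -4.0000e-04]
[[-0.3, 0.0], [-0.2, -0.6], [0.5, -0.2], [0.0, 0.2], [-0.1, 0.6], [0.2, 0.1], [-0.6, 0.3], [-0.1, -0.9], [-0.3, 0.8], [-0.8, -2.2], [1.4, -0.3], [1.6, 1.4]]
grip [[0.4871 0.1326 0.072 ]]
```

Emit:
{"method": "apply_moves", "body": {
  "deltas": [
    [0,0,0,0,0,10.25],
    [0,0,0,0,0,10.25],
    [0,0,0,0,0,10.25],
    [0,0,0,0,0,10.25],
    [0,0,0,0,0,10.25],
    [0,0,0,0,0,10.25],
    [-0.055,0.0105,0,0,0,0],
    [-0.055,0.0105,0,0,0,0],
    [-0.055,0.0105,0,0,0,0],
    [-0.055,0.0105,0,0,0,0]
  ],
  "fingers": 0
}}

```text
t: 2.15
position: [0.3367, 0.4581, 0.4049]
ee_rot: [2.087, 2.348, 0.001]
wrist_force: [0.6, -0.5, -0.0]
finger_gap: 0.998
grip_force: 0.0
```

Emit:
{"method": "apply_moves", "body": {
  "deltas": [
    [-0.055,0.0105,0,0,0,0],
    [-0.055,0.0105,0,0,0,0],
    [-0.055,0.0105,0,0,0,0],
    [-0.055,0.0105,0,0,0,0],
    [-0.055,0.0105,0,0,0,0],
    [-0.055,0.0105,0.01,0,0,0],
    [-0.055,0.0105,0.02,0,0,0],
    [-0.055,0.0105,0.02,0,0,0],
    [-0.055,0.0105,0.02,0,0,0],
    [-0.055,0.0105,0.02,0,0,0]
  ]
}}

```text
t: 3.4
position: [0.5058, -0.0757, 0.3143]
ee_rot: [2.086, 2.348, 0.001]
wrist_force: [1.7, 1.0, 0.5]
finger_gap: 1.0
grip_force: 0.0
```

```bash
cat >> h.py <<'E'
from scipy.spatial.transform import Rotation as Rn
def goto(s,x,y,z,yawy):
    "needed shift in tool axes now, and turn vector deg, to have TCP at x,y,z, tool y at yaw yawy(deg), pointing down"
    R=Rn.from_rotvec(s["ee_rot"]).as_matrix();a=np.radians(yawy);ty=np.array([np.cos(a),np.sin(a),0]);tz=np.array([0,0,-1.])
    G=np.c_[np.cross(ty,tz),ty,tz]
    print("shift mm",(1e3*R.T@(np.array([x,y,z])-s["position"])).round(1),"turn",np.degrees(Rn.from_matrix(R.T@G).as_rotvec()).round(2),"in goal axes",(1e3*G.T@(np.array([x,y,z])-s["position"])).round(1))
    print("t",s["t"],"q",np.round(s["joint_pos"],2).tolist(),"pos",s["position"].round(4),"F",s["wrist_force"].round(2),"M",s["wrist_torque"].round(3),s["finger_gap"],s["grip_force"])
E
python3 -c "
from h import *
from workcell import get_state
goto(get_state(),.537,-.1785,.190,np.degrees(3.2588)-180)"
```

```text
shift mm [-105.7   18.8  124.3] turn [ 0.06 -0.01  0.05] in goal axes [-105.7   19.   124.3]
t 3.4 q [-0.15, 0.49, 0.26, 2.18, -0.26, 0.5, 0.43] pos [ 0.5058 -0.0757  0.3143] F [1.68 1.04 0.55] M [ 0.007 -0.007  0.035] 1.0002513852963537 0.0
```

Emit:
{"method": "apply_moves", "body": {
  "deltas": [
    [-0.04,0.007,0,0,0,0],
    [-0.04,0.007,0,0,0,0],
    [-0.0257,0.005,0.0,0,0,0],
    [0,0,0.03,0,0,0],
    [0,0,0.03,0,0,0],
    [0,0,0.03,0,0,0],
    [0,0,0.02,0,0,0],
    [0,0,0.014,0,0,0],
    [0,0,0,0,0,0],
    [0,0,0,0,0,0]
  ]
}}

```text
t: 4.65
position: [0.5366, -0.177, 0.1913]
ee_rot: [2.087, 2.348, 0.001]
wrist_force: [0.1, 0.1, 1.2]
finger_gap: 1.002
grip_force: 0.0
```

```bash
python3 -c "
from h import *
from workcell import get_state,camera
import cv2
goto(get_state(),.537,-.1785,.190,np.degrees(3.2588)-180)
t=camera('top');s=camera('scene')
a=cv2.resize(t[180:250,320:400],(480,420),interpolation=cv2.INTER_CUBIC);b=cv2.resize(s[205:275,285:338],(318,420),interpolation=cv2.INTER_CUBIC)
cv2.imwrite('pics/pre.png',np.hstack([a,b])[:,:,::-1])"
```

```text
shift mm [-1.6  0.2  1.3] turn [0.04 0.02 0.02] in goal axes [-1.6  0.2  1.3]
t 4.65 q [0.12, 0.73, 0.14, 2.12, -0.31, 0.31, 0.64] pos [ 0.5366 -0.177   0.1913] F [0.11 0.05 1.23] M [-0.029  0.038  0.038] 1.0023034050643882 0.0
```

View pics/pre.png

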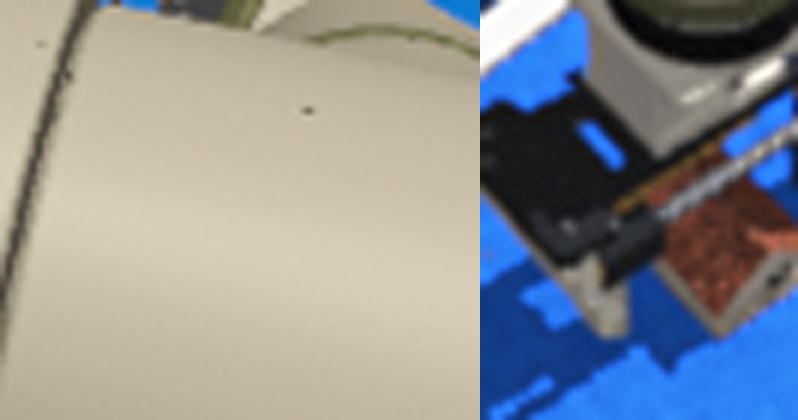

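The scene crop (right half) shows the near finger clear beside the cottage's left wall (about px 600,300); the top view is hidden by the arm. Closing.

Emit:
{"method": "apply_moves", "body": {
  "deltas": [
    [-0.0015,0,0.001,0,0,0],
    [0,0,0,0,0,0],
    [0,0,0,0,0,0],
    [0,0,0,0,0,0],
    [0,0,0,0,0,0],
    [0,0,0,0,0,0],
    [0,0,0,0,0,0],
    [0,0,0,0,0,0],
    [0,0,0,0,0,0],
    [0,0,0,0,0,0]
  ],
  "fingers": 1,
  "force": 15
}}

```text
t: 6.0
position: [0.5366, -0.1783, 0.1897]
ee_rot: [2.087, 2.348, -0.0]
wrist_force: [0.2, -1.3, -0.3]
finger_gap: 0.451
grip_force: 15.0
```

```bash
python3 -c "
from h import *
from workcell import get_state
goto(get_state(),.537,-.1785,.190,np.degrees(3.2588)-180)"
```

```text
shift mm [-0.2  0.4 -0.3] turn [-0.    0.    0.03] in goal axes [-0.2  0.4 -0.3]
t 6.0 q [0.13, 0.74, 0.14, 2.12, -0.31, 0.31, 0.65] pos [ 0.5366 -0.1783  0.1897] F [ 0.2  -1.3  -0.26] M [-0.022  0.003 -0.009] 0.4513905644763031 14.999930262565613
```

Emit:
{"method": "apply_moves", "body": {
  "deltas": [
    [0,0,-0.01,0,0,0],
    [0,0,-0.025,0,0,0],
    [0,0,-0.025,0,0,0],
    [0,0,-0.025,0,0,0],
    [0,0,-0.015,0,0,-3.03],
    [0,0,0,0,0,-3.03],
    [0.04,0,0,0,0,0],
    [0.04,0,0,0,0,0],
    [0.04,0,0,0,0,0],
    [0,0,0,0,0,0]
  ]
}}

```text
t: 7.25
position: [0.5093, -0.0584, 0.2888]
ee_rot: [-1.95, -2.46, 0.001]
wrist_force: [0.1, -0.7, -1.1]
finger_gap: 0.449
grip_force: 15.0
```

```bash
python3 -c "
from h import *
from workcell import get_state
goto(get_state(),.5123,.0213,.2025,np.degrees(3.3647)-180)"
```

```text
shift mm [76.7 21.3 86.4] turn [-0.12 -0.1   0.4 ] in goal axes [77.1 20.6 86.3]
t 7.25 q [-0.15, 0.54, 0.21, 2.19, -0.26, 0.44, 0.51] pos [ 0.5093 -0.0584  0.2888] F [ 0.11 -0.69 -1.08] M [-0.081  0.038 -0.007] 0.44935571740790076 15.00014841556549
```

Emit:
{"method": "apply_moves", "body": {
  "deltas": [
    [0.03,0.008,0,0,0,0],
    [0.03,0.008,0,0,0,0],
    [0.0167,0.005,0,0,0,0],
    [0,0,0.02,0,0,0],
    [0,0,0.02,0,0,0],
    [0,0,0.01,0,0,0],
    [0,0,0.006,0,0,0],
    [0,0,0,0,0,0],
    [0,0,0,0,0,0],
    [0,0,0,0,0,0]
  ]
}}

```text
t: 8.5
position: [0.5136, 0.0182, 0.2342]
ee_rot: [1.959, 2.455, 0.001]
wrist_force: [-0.6, 0.3, -0.8]
finger_gap: 0.455
grip_force: 15.0
```

```bash
python3 -c "
from h import *
from workcell import get_state,camera
import cv2
goto(get_state(),.5123,.0213,.2025,np.degrees(3.3647)-180)
t=camera('top');s=camera('scene')
a=cv2.resize(t[200:260,228:328],(500,300),interpolation=cv2.INTER_CUBIC);b=cv2.resize(s[130:230,220:320],(600,600),interpolation=cv2.INTER_CUBIC)
cv2.imwrite('pics/pl.png',b[:,:,::-1])"
```

```text
shift mm [ 3.4 -0.6 31.7] turn [0.05 0.01 0.03] in goal axes [ 3.4 -0.6 31.7]
t 8.5 q [-0.26, 0.63, 0.17, 2.22, -0.33, 0.31, 0.41] pos [0.5136 0.0182 0.2342] F [-0.63  0.32 -0.76] M [-0.038  0.083  0.028] 0.45485725698613805 15.00004693865776
```

View pics/pl.png

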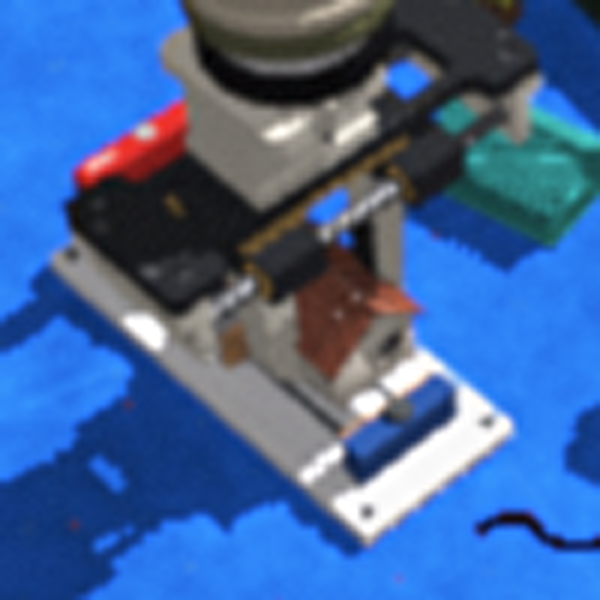

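```bash
python3 -c "
from h import *
z=.0445;a=3.3647
P=tw(.5136-.0009,.0182-.0004,a,[[.021,.031,z],[-.021,.031,z],[0,.036,z+.05],[.026,.036,z+.0276],[-.026,.036,z+.0276]])
print(((proj('scene',P)-[220,130]+.5)*6-.5).round(0).tolist())
P=tw(.5119-.0009,.0233-.0004,a,[[.028,.0409,.0345],[-.028,.0409,.0345],[.028,.034,.0345],[-.028,.034,.0345]])
print(((proj('scene',P)-[220,130]+.5)*6-.5).round(0).tolist())
"
```

```text
[[343.0, 410.0], [419.0, 355.0], [381.0, 311.0], [337.0, 381.0], [432.0, 313.0]]
[[338.0, 441.0], [438.0, 368.0], [327.0, 432.0], [428.0, 359.0]]
```

The cottage hangs upright between jaw and backstop (gable foot at px 335,390; backstop face at px 345–440, 435–370), in line with prediction within about 2 mm. Lowering.

Emit:
{"method": "apply_moves", "body": {
  "deltas": [
    [0.002,0,0.006,0,0,0],
    [0,0,0.006,0,0,0],
    [0,0,0.006,0,0,0],
    [0,0,0.005,0,0,0],
    [0,0,0.004,0,0,0],
    [0,0,0.003,0,0,0],
    [0,0,0.0015,0,0,0],
    [0,0,0.0005,0,0,0],
    [0,0,0,0,0,0],
    [0,0,0,0,0,0]
  ]
}}

```text
t: 9.85
position: [0.5131, 0.0201, 0.2018]
ee_rot: [1.96, 2.455, 0.0]
wrist_force: [0.6, -0.4, -0.6]
finger_gap: 0.451
grip_force: 15.0
```

```bash
python3 -c "
from h import *
from workcell import get_state
goto(get_state(),.5123,.0213,.2018,np.degrees(3.3647)-180)"
```

```text
shift mm [ 1.3 -0.5  0. ] turn [0.01 0.   0.02] in goal axes [ 1.3 -0.5  0. ]
t 9.85 q [-0.24, 0.69, 0.13, 2.23, -0.34, 0.24, 0.42] pos [0.5131 0.0201 0.2018] F [ 0.59 -0.44 -0.6 ] M [-0.05   0.042 -0.03 ] 0.45113111517473115 15.00004380941391
```

Emit:
{"method": "apply_moves", "body": {
  "deltas": [
    [0,0,0.0005,0,0,0],
    [0,0,0,0,0,0],
    [0,0,0,0,0,0],
    [0,0,0,0,0,0],
    [0,0,0,0,0,0],
    [0,0,0,0,0,0],
    [0,0,0,0,0,0],
    [0,0,0,0,0,0],
    [0,0,0,0,0,0],
    [0,0,0,0,0,0]
  ],
  "fingers": 0
}}

```text
t: 11.1
position: [0.5131, 0.0201, 0.2012]
ee_rot: [1.96, 2.455, -0.0]
wrist_force: [-0.6, -0.7, 0.7]
finger_gap: 1.002
grip_force: 0.0
```

Emit:
{"method": "apply_moves", "body": {
  "deltas": [
    [0,0,-0.005,0,0,0],
    [0,0,-0.015,0,0,0],
    [0,0,-0.02,0,0,0],
    [0,0,-0.02,0,0,0],
    [0,0,-0.03,0,0,0],
    [0,0,-0.03,0,0,0],
    [0,0,0,0,0,0],
    [0,0,0,0,0,0],
    [0,0,0,0,0,0],
    [0,0,0,0,0,0]
  ]
}}

```text
t: 12.35
position: [0.5129, 0.02, 0.3206]
ee_rot: [-1.96, -2.454, 0.002]
wrist_force: [-0.7, 0.7, 0.6]
finger_gap: 1.003
grip_force: 0.0
```

```bash
python3 -c "
from h import *
from workcell import get_state,camera
import cv2
goto(get_state(),.4871,.1326,.30,np.degrees(3.3647)-90)
s=camera('scene')
b=cv2.resize(s[130:230,220:320],(600,600),interpolation=cv2.INTER_CUBIC)
cv2.imwrite('pics/rel.png',b[:,:,::-1])"
```

```text
shift mm [115.5  -0.2  20.6] turn [-6.000e-02 -6.000e-02 -8.999e+01] in goal axes [  0.3 115.5  20.6]
t 12.35 q [-0.35, 0.49, 0.28, 2.17, -0.26, 0.52, 0.35] pos [0.5129 0.02   0.3206] F [-0.75  0.71  0.61] M [-0.111  0.046  0.021] 1.0030464075832275 0.0
```

View pics/rel.png

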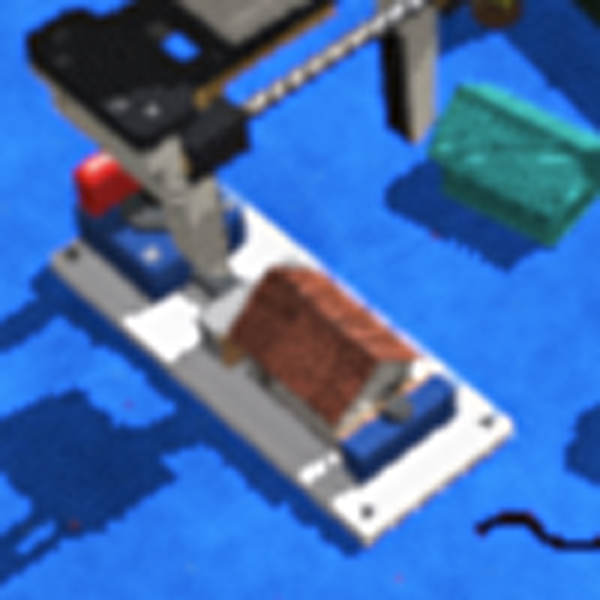

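The released cottage stands upright on the bed (px 230–420, 265–430) between jaw and backstop. On to the handle.

Emit:
{"method": "apply_moves", "body": {
  "deltas": [
    [0.0289,0,0,0,0,0],
    [0.0289,0,0,0,0,0],
    [0.0289,0,0,0,0,0],
    [0.0289,0,0,0,0,0],
    [0,0,0,0,0,-10],
    [0,0,0,0,0,-10],
    [0,0,0,0,0,-10],
    [0,0,0,0,0,-10],
    [0,0,0,0,0,-10],
    [0,0,0,0,0,-10]
  ]
}}

```text
t: 13.65
position: [0.4874, 0.1327, 0.3209]
ee_rot: [-0.461, -3.107, 0.001]
wrist_force: [0.4, 0.2, 0.3]
finger_gap: 1.0
grip_force: 0.0
```

Emit:
{"method": "apply_moves", "body": {
  "deltas": [
    [0,0,0,0,0,-10],
    [0,0,0,0,0,-10],
    [0,0,0,0,0,-10],
    [0,0,0,0,0,0],
    [0,0,0,0,0,0],
    [0,0,0,0,0,0],
    [0,0,0,0,0,0],
    [0,0,0,0,0,0],
    [0,0,0,0,0,0],
    [0,0,0,0,0,0]
  ]
}}

```text
t: 14.9
position: [0.4874, 0.1329, 0.3213]
ee_rot: [-0.35, 3.122, 0.0]
wrist_force: [-0.1, -0.4, 0.2]
finger_gap: 0.998
grip_force: 0.0
```

```bash
python3 -c "
from h import *
from workcell import get_state,camera
goto(get_state(),.4871,.1326,.239,np.degrees(3.3647)-90)"
```

```text
shift mm [ 0.4 -0.2 82.3] turn [0.   0.01 0.01] in goal axes [ 0.4 -0.2 82.3]
t 14.9 q [-0.26, 0.47, -0.16, 2.17, 0.15, 0.52, 1.26] pos [0.4874 0.1329 0.3213] F [-0.1  -0.45  0.22] M [ 0.045  0.017 -0.052] 0.9979889078579488 0.0
```

Emit:
{"method": "apply_moves", "body": {
  "deltas": [
    [0,0,0.02,0,0,0],
    [0,0,0.02,0,0,0],
    [0,0,0.02,0,0,0],
    [0,0,0.012,0,0,0],
    [0,0,0.007,0,0,0],
    [0,0,0.003,0,0,0],
    [0,0,0,0,0,0],
    [0,0,0,0,0,0],
    [0,0,0,0,0,0],
    [0,0,0,0,0,0]
  ]
}}

```text
t: 16.15
position: [0.4875, 0.1328, 0.2394]
ee_rot: [-0.35, 3.122, 0.0]
wrist_force: [0.6, -0.3, 0.1]
finger_gap: 1.001
grip_force: 0.0
```

Emit:
{"method": "apply_moves", "body": {
  "deltas": [
    [0,0,0,0,0,0],
    [0,0,0,0,0,0],
    [0,0,0,0,0,0],
    [0,0,0,0,0,0],
    [0,0,0,0,0,0],
    [0,0,0,0,0,0],
    [0,0,0,0,0,0],
    [0,0,0,0,0,0],
    [0,0,0,0,0,0],
    [0,0,0,0,0,0]
  ],
  "fingers": 1,
  "force": 15
}}

```text
t: 17.4
position: [0.4874, 0.1329, 0.2392]
ee_rot: [-0.351, 3.122, 0.0]
wrist_force: [0.4, 0.8, -0.0]
finger_gap: 0.151
grip_force: 15.0
```

```bash
python3 -c "
from h import *
from workcell import get_state,camera
goto(get_state(),.4871,.1326,.239,np.degrees(3.3647)-90)"
```

```text
shift mm [ 0.4 -0.2  0.2] turn [0.   0.   0.03] in goal axes [ 0.4 -0.2  0.2]
t 17.4 q [-0.3, 0.61, -0.11, 2.22, 0.2, 0.32, 1.21] pos [0.4874 0.1329 0.2392] F [ 0.41  0.83 -0.04] M [0.208 0.075 0.035] 0.1512757364700459 14.999658912420273
```

Emit:
{"method": "apply_moves", "body": {
  "deltas": [
    [0,0,0,0,0,0],
    [0,0,0,0,0,0],
    [0,0,0,0,0,3],
    [0,0,0,0,0,3.5],
    [0,0,0,0,0,3.5],
    [0,0,0,0,0,3.5],
    [0,0,0,0,0,3.5],
    [0,0,0,0,0,3.5],
    [0,0,0,0,0,3.5],
    [0,0,0,0,0,3.5]
  ],
  "fingers": 1,
  "force": 58
}}

```text
t: 18.65
position: [0.4874, 0.133, 0.2392]
ee_rot: [0.407, 3.115, 0.0]
wrist_force: [-0.1, 1.8, 0.1]
finger_gap: 0.152
grip_force: 58.2
```

```bash
cat > st.py <<'E'
from h import *
from workcell import get_state
goto(get_state(),.4874,.1329,.2392,np.degrees(3.3647)-90)
E
python3 st.py
```

```text
shift mm [ 0.  -0.1  0. ] turn [ 1.000e-02  1.000e-02 -2.767e+01] in goal axes [ 0.  -0.1  0. ]
t 18.65 q [-0.38, 0.61, 0.0, 2.23, -0.0, 0.3, 0.93] pos [0.4874 0.133  0.2392] F [-0.12  1.79  0.1 ] M [0.564 0.179 0.52 ] 0.15173661706418878 58.1764680147171
```

Emit:
{"method": "apply_moves", "body": {
  "deltas": [
    [0,0,0,0,0,0.5],
    [0,0,0,0,0,0.5],
    [0,0,0,0,0,0.5],
    [0,0,0,0,0,0.5],
    [0,0,0,0,0,0.5],
    [0,0,0,0,0,0.5],
    [0,0,0,0,0,0.5],
    [0,0,0,0,0,0.5],
    [0,0,0,0,0,0.5],
    [0,0,0,0,0,0.5]
  ]
}}

```text
t: 19.9
position: [0.4875, 0.1329, 0.2393]
ee_rot: [0.538, 3.095, 0.0]
wrist_force: [0.0, 4.5, 0.3]
finger_gap: 0.147
grip_force: 58.1
```

```bash
python3 st.py
```

```text
shift mm [ 0.  -0.1  0.1] turn [ 1.000e-02  1.000e-02 -3.251e+01] in goal axes [ 0.1 -0.   0.1]
t 19.9 q [-0.39, 0.61, 0.02, 2.23, -0.04, 0.3, 0.88] pos [0.4875 0.1329 0.2393] F [0.01 4.53 0.35] M [1.147 0.18  0.331] 0.1470469907031639 58.081737756729126
```

Emit:
{"method": "apply_moves", "body": {
  "deltas": [
    [0,0,0,0,0,0.8],
    [0,0,0,0,0,0.8],
    [0,0,0,0,0,0.8],
    [0,0,0,0,0,0.8],
    [0,0,0,0,0,0.8],
    [0,0,0,0,0,0.8],
    [0,0,0,0,0,0.8],
    [0,0,0,0,0,0.8],
    [0,0,0,0,0,0.8],
    [0,0,0,0,0,0.8]
  ]
}}

```text
t: 21.15
position: [0.4875, 0.133, 0.2393]
ee_rot: [0.753, 3.05, 0.0]
wrist_force: [-0.3, 5.6, -0.7]
finger_gap: 0.147
grip_force: 58.1
```

```bash
python3 st.py
```

```text
shift mm [ 0.  -0.1  0.1] turn [ 1.000e-02  1.000e-02 -4.052e+01] in goal axes [ 0.1 -0.   0.1]
t 21.15 q [-0.41, 0.61, 0.05, 2.23, -0.09, 0.3, 0.8] pos [0.4875 0.133  0.2393] F [-0.32  5.63 -0.71] M [1.257 0.168 0.324] 0.14748568917668717 58.07787537574768
```

Emit:
{"method": "apply_moves", "body": {
  "deltas": [
    [0,0,0,0,0,0.6],
    [0,0,0,0,0,0.6],
    [0,0,0,0,0,0.6],
    [0,0,0,0,0,0.6],
    [0,0,0,0,0,0.6],
    [0,0,0,0,0,0.6],
    [0,0,0,0,0,0.6],
    [0,0,0,0,0,0.6],
    [0,0,0,0,0,0.6],
    [0,0,0,0,0,0.6]
  ]
}}

```text
t: 22.4
position: [0.4875, 0.133, 0.2393]
ee_rot: [0.911, 3.006, 0.0]
wrist_force: [-0.2, 4.6, 0.3]
finger_gap: 0.145
grip_force: 58.1
```

```bash
python3 st.py
```

```text
shift mm [ 0.  -0.1  0.1] turn [ 1.000e-02  0.000e+00 -4.652e+01] in goal axes [ 0.1 -0.   0.1]
t 22.4 q [-0.43, 0.61, 0.07, 2.23, -0.14, 0.3, 0.74] pos [0.4875 0.133  0.2393] F [-0.19  4.62  0.33] M [1.245 0.086 0.285] 0.1452241526963095 58.05556297302246
```

Emit:
{"method": "apply_moves", "body": {
  "deltas": [
    [0,0,0,0,0,0.6],
    [0,0,0,0,0,0.6],
    [0,0,0,0,0,0.6],
    [0,0,0,0,0,0.6],
    [0,0,0,0,0,0.6],
    [0,0,0,0,0,0.6],
    [0,0,0,0,0,0.6],
    [0,0,0,0,0,0.6],
    [0,0,0,0,0,0.6],
    [0,0,0,0,0,0.6]
  ]
}}

```text
t: 23.65
position: [0.4875, 0.133, 0.2393]
ee_rot: [1.068, 2.955, 0.0]
wrist_force: [0.6, 5.3, -0.5]
finger_gap: 0.149
grip_force: 58.1
```

```bash
python3 st.py
```

```text
shift mm [ 0.1 -0.1  0.1] turn [ 1.000e-02  0.000e+00 -5.252e+01] in goal axes [ 0.1 -0.   0.1]
t 23.65 q [-0.44, 0.61, 0.09, 2.23, -0.18, 0.3, 0.68] pos [0.4875 0.133  0.2393] F [ 0.62  5.28 -0.53] M [1.198 0.131 0.245] 0.1487123673157766 58.07035982608795
```

Emit:
{"method": "apply_moves", "body": {
  "deltas": [
    [0,0,0,0,0,0.5],
    [0,0,0,0,0,0.5],
    [0,0,0,0,0,0.5],
    [0,0,0,0,0,0.5],
    [0,0,0,0,0,0.5],
    [0,0,0,0,0,0.5],
    [0,0,0,0,0,0.5],
    [0,0,0,0,0,0.5],
    [0,0,0,0,0,0.5],
    [0,0,0,0,0,0.5]
  ]
}}

```text
t: 24.9
position: [0.4875, 0.133, 0.2392]
ee_rot: [1.195, 2.905, 0.0]
wrist_force: [-0.9, 5.3, -0.5]
finger_gap: 0.148
grip_force: 58.1
```

```bash
python3 st.py; python3 -c "
from workcell import camera
import cv2
s=camera('scene')
cv2.imwrite('pics/turn.png',cv2.resize(s[130:230,220:320],(600,600),interpolation=cv2.INTER_CUBIC)[:,:,::-1])"
```

```text
shift mm [ 0.  -0.1  0. ] turn [ 1.00e-02  0.00e+00 -5.75e+01] in goal axes [ 0.1 -0.1  0. ]
t 24.9 q [-0.46, 0.61, 0.11, 2.23, -0.22, 0.3, 0.64] pos [0.4875 0.133  0.2392] F [-0.86  5.33 -0.5 ] M [1.301 0.069 0.361] 0.14846703622911178 58.09563338756561
```

View pics/turn.png

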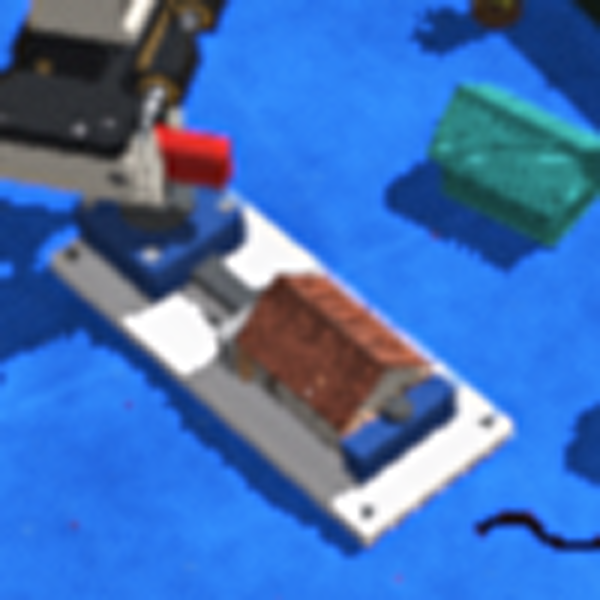

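The bar has turned (px 195,155), the jaw is against the cottage and the cottage against the backstop; the torque begins to climb.

Emit:
{"method": "apply_moves", "body": {
  "deltas": [
    [0,0,0,0,0,0.5],
    [0,0,0,0,0,0.5],
    [0,0,0,0,0,0.5],
    [0,0,0,0,0,0.5],
    [0,0,0,0,0,0.5],
    [0,0,0,0,0,0.5],
    [0,0,0,0,0,0.5],
    [0,0,0,0,0,0.5],
    [0,0,0,0,0,0.5],
    [0,0,0,0,0,0.5]
  ]
}}

```text
t: 26.2
position: [0.4875, 0.133, 0.2392]
ee_rot: [1.32, 2.851, 0.0]
wrist_force: [0.1, 4.8, -0.2]
finger_gap: 0.147
grip_force: 58.2
```

```bash
python3 st.py
```

```text
shift mm [ 0.  -0.2  0. ] turn [ 1.000e-02  0.000e+00 -6.249e+01] in goal axes [ 0.2 -0.1  0. ]
t 26.2 q [-0.47, 0.61, 0.13, 2.23, -0.26, 0.31, 0.59] pos [0.4875 0.133  0.2392] F [ 0.15  4.85 -0.22] M [1.303 0.054 0.455] 0.14717316507042602 58.151772022247314
```

Emit:
{"method": "apply_moves", "body": {
  "deltas": [
    [0,0,0,0,0,0.5],
    [0,0,0,0,0,0.5],
    [0,0,0,0,0,0.5],
    [0,0,0,0,0,0.5],
    [0,0,0,0,0,0.5],
    [0,0,0,0,0,0.5],
    [0,0,0,0,0,0.5],
    [0,0,0,0,0,0.5],
    [0,0,0,0,0,0],
    [0,0,0,0,0,0]
  ]
}}

```text
t: 27.45
position: [0.4876, 0.133, 0.2393]
ee_rot: [1.419, 2.803, 0.0]
wrist_force: [-0.1, 5.6, -0.9]
finger_gap: 0.148
grip_force: 58.1
```

```bash
python3 st.py
```

```text
shift mm [ 0.  -0.2  0.1] turn [ 1.000e-02  0.000e+00 -6.649e+01] in goal axes [ 0.2 -0.1  0.1]
t 27.45 q [-0.48, 0.62, 0.15, 2.24, -0.28, 0.31, 0.55] pos [0.4876 0.133  0.2393] F [-0.15  5.59 -0.89] M [1.222 0.033 0.377] 0.1482417542952629 58.08935523033142
```

Emit:
{"method": "apply_moves", "body": {
  "deltas": [
    [0,0,0,0,0,0.4],
    [0,0,0,0,0,0.4],
    [0,0,0,0,0,0.4],
    [0,0,0,0,0,0.4],
    [0,0,0,0,0,0.4],
    [0,0,0,0,0,0.4],
    [0,0,0,0,0,0.4],
    [0,0,0,0,0,0.4],
    [0,0,0,0,0,0.4],
    [0,0,0,0,0,0.4]
  ]
}}

```text
t: 28.7
position: [0.4876, 0.133, 0.2393]
ee_rot: [1.516, 2.752, 0.0]
wrist_force: [1.2, 5.5, -1.1]
finger_gap: 0.152
grip_force: 58.2
```

```bash
python3 st.py
```

```text
shift mm [-0.  -0.2  0.1] turn [ 1.000e-02  0.000e+00 -7.048e+01] in goal axes [ 0.2 -0.1  0.1]
t 28.7 q [-0.49, 0.62, 0.16, 2.24, -0.31, 0.31, 0.51] pos [0.4876 0.133  0.2393] F [ 1.18  5.52 -1.14] M [ 1.182 -0.005  0.454] 0.15159565547434412 58.18021774291992
```

Emit:
{"method": "apply_moves", "body": {
  "deltas": [
    [0,0,0,0,0,0.35],
    [0,0,0,0,0,0.35],
    [0,0,0,0,0,0.35],
    [0,0,0,0,0,0.35],
    [0,0,0,0,0,0.35],
    [0,0,0,0,0,0.35],
    [0,0,0,0,0,0.35],
    [0,0,0,0,0,0.35],
    [0,0,0,0,0,0.35],
    [0,0,0,0,0,0.35]
  ]
}}

```text
t: 29.95
position: [0.4876, 0.1331, 0.2393]
ee_rot: [1.599, 2.704, 0.0]
wrist_force: [0.3, 5.9, -1.5]
finger_gap: 0.143
grip_force: 58.2
```

```bash
python3 st.py
```

```text
shift mm [-0.  -0.3  0.1] turn [ 2.000e-02  0.000e+00 -7.397e+01] in goal axes [ 0.3 -0.1  0.1]
t 29.95 q [-0.5, 0.62, 0.18, 2.24, -0.34, 0.31, 0.47] pos [0.4876 0.1331 0.2393] F [ 0.31  5.88 -1.51] M [ 1.175 -0.024  0.486] 0.1432182848720122 58.18525314331055
```

```bash
python3 -c "
from workcell import *
for i in range(8):
    camera('scene');s=get_state();print(round(s['t'],2),s['wrist_torque'].round(3))"
```

```text
30.0 [1.174 0.009 0.448]
30.05 [ 1.142 -0.026  0.548]
30.1 [1.187 0.004 0.481]
30.15 [ 1.146 -0.038  0.504]
30.2 [1.166 0.006 0.483]
30.25 [ 1.206 -0.044  0.494]
30.3 [ 1.202 -0.008  0.496]
30.35 [1.102e+00 1.000e-03 4.810e-01]
```

Emit:
{"method": "apply_moves", "body": {
  "deltas": [
    [0,0,0,0,0,0.25],
    [0,0,0,0,0,0.25],
    [0,0,0,0,0,0.25],
    [0,0,0,0,0,0.25],
    [0,0,0,0,0,0.25],
    [0,0,0,0,0,0.25],
    [0,0,0,0,0,0.25],
    [0,0,0,0,0,0.25],
    [0,0,0,0,0,0],
    [0,0,0,0,0,0]
  ]
}}

```text
t: 31.6
position: [0.4876, 0.133, 0.2393]
ee_rot: [1.646, 2.676, 0.0]
wrist_force: [0.3, 4.8, -1.2]
finger_gap: 0.152
grip_force: 58.2
```

```bash
python3 -c "
from workcell import *
for i in range(8):
    camera('scene');s=get_state();print(round(s['t'],2),s['wrist_torque'].round(3))"; python3 st.py
```

```text
31.65 [ 1.163 -0.013  0.441]
31.7 [ 1.162 -0.036  0.463]
31.75 [1.133 0.025 0.494]
31.8 [ 1.145 -0.021  0.529]
31.85 [ 1.163 -0.022  0.5  ]
31.9 [1.15  0.037 0.532]
31.95 [ 1.167 -0.096  0.462]
32.0 [ 1.212 -0.023  0.54 ]
shift mm [-0.  -0.3  0.1] turn [ 2.000e-02  1.000e-02 -7.596e+01] in goal axes [ 0.2 -0.1  0.1]
t 32.0 q [-0.51, 0.62, 0.18, 2.24, -0.35, 0.31, 0.45] pos [0.4876 0.133  0.2393] F [-0.42  5.53 -0.99] M [ 1.212 -0.023  0.54 ] 0.14696038146243695 58.18717002868652
```

Torque holds at 0.49–0.50 N m even at rest: the clutch is slipping. Letting go and retreating upward.

Emit:
{"method": "apply_moves", "body": {
  "deltas": [
    [0,0,0,0,0,0],
    [0,0,0,0,0,0],
    [0,0,0,0,0,0],
    [0,0,0,0,0,0],
    [0,0,0,0,0,0],
    [0,0,0,0,0,0],
    [0,0,0,0,0,0],
    [0,0,0,0,0,0],
    [0,0,0,0,0,0],
    [0,0,0,0,0,0]
  ],
  "fingers": 0
}}

```text
t: 33.25
position: [0.4874, 0.1328, 0.2392]
ee_rot: [-1.646, -2.676, -0.0]
wrist_force: [0.3, 0.3, 0.0]
finger_gap: 0.995
grip_force: 0.0
```

Emit:
{"method": "apply_moves", "body": {
  "deltas": [
    [0,0,-0.01,0,0,0],
    [0,0,-0.02,0,0,0],
    [0,0,-0.03,0,0,0],
    [0,0,-0.03,0,0,0],
    [0,0,-0.03,0,0,0],
    [0,0,-0.02,0,0,0],
    [0,0,-0.01,0,0,0],
    [0,0,0,0,0,0],
    [0,0,0,0,0,0],
    [0,0,0,0,0,0]
  ]
}}

```text
t: 34.5
position: [0.4873, 0.1328, 0.3885]
ee_rot: [-1.646, -2.675, 0.002]
wrist_force: [-0.1, 0.1, -0.6]
finger_gap: 1.002
grip_force: 0.0
```

```bash
python3 -c "
from workcell import *
import cv2
s=camera('scene')
cv2.imwrite('pics/end.png',cv2.resize(s[130:230,220:320],(600,600),interpolation=cv2.INTER_CUBIC)[:,:,::-1])"
```

```text
(no output)
```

View pics/end.png

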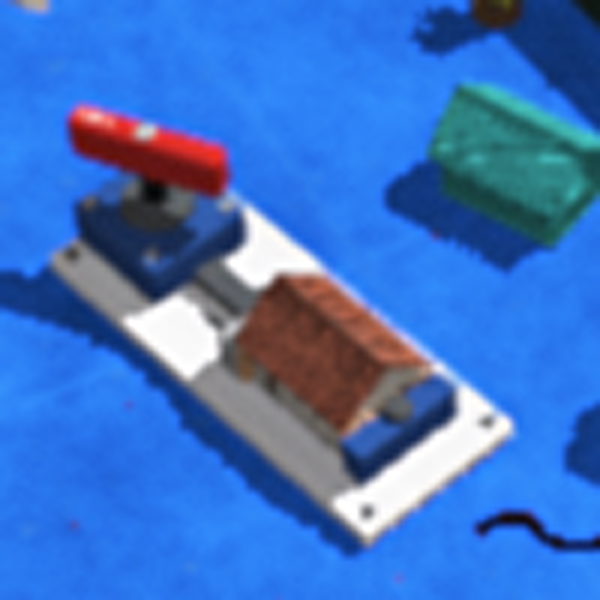

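The cottage stands square between jaw and backstop (px 240–430, 275–430), the bar stays turned and the gripper is clear.

```bash
python3 -c "
from workcell import *
print(close_job())"
```

```text
the job is handed in; nothing more can be done
None
```

The cottage is standing in the clamp and I turned the handle until the torque held at about 0.5 N m (clutch slipping), then let go and handed in the job at about 35 s; the verdict was not shown, and I could not measure the jaw force directly.

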